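# Swing the length stop down and seat the wood stick against it

## Task

Set the beech stick up for its next saw cut on the mitre plate: swing the red-tabbed stop flag fully down in front of the fence, then slide the stick along the fence until it has pushed the flag firmly up against its locked collar. Hold it home with a push of about 10 N for a second - the collar slips if you push much harder - and leave it there, its end touching the flag and its side flat against the fence from end to end. Leave the flag down and everything else on the bench where it is.

Things in the scene. Friction and masses are not known exactly. Their poses are not given: they have to be found in the camera images.
- mitre: Aluminium mitre plate fixed to the bench: bed 125 mm (own x) by 440 mm (own y), 12 mm thick. Origin at the centre of its underside, on the bench. Own y runs along the fence, own x across the bed towards it. Blue fence bar 20 mm thick, full length, front face at own x = +30 mm, top 44 mm above the bench. Saw kerf at own y = +50 mm, with black guide cheeks there, top 62 mm above the bench.
- sleeve: Dark sleeve (22 mm long, 17 mm across) that carries the flag and turns and slides on a round steel bar over the fence (bar axis at own x = +40 mm of the plate, 62 mm above the bench, along own y). Origin at the sleeve's centre; axes as the plate. It slides freely (about 1 N) along the bar for 1 to 16 mm (differs each time) until it butts on the locked brass collar on its +y side; then it is firm.
- flag (a joint): Swing angle of the stop flag about the bar. 0 = fully down on its rest: arm level across the bed, blade hanging in the stick's path; 1.6 to 1.9 = standing up, path clear (start). Stiff: stays where left, 1 to 2 N at the tab moves it. Blade 29 mm wide, 8 mm thick (along the fence); down, it ends 4 mm above the bed and covers own x = 0 to +29 mm of the plate.
- flag_tab (a point): Centre of the outer face of the flag's red plastic thumb tab (22 mm along the arm, 26 mm along the fence, 8 mm thick), 53 mm out from the bar's axis and 5 mm to its outer side, level with the sleeve's middle. With the flag down this face looks up; with the flag standing it looks over the fence, away from the bed.
- flag_face (a point): Centre of the stop face of the flag's blade, which the stick's end meets: 4 mm to the own -y side of the sleeve's origin; with the flag down it faces own -y of the plate, 27 mm above the bench. The collar behind the sleeve is locked on the bar by a thumbscrew and slips if the stop is pushed along the bar with more than 15 N.
- stick: Loose beech stick, 170 mm long (own y), 30 mm wide (own x), 22 mm high, about 85 g. Origin at its very centre. It lies on the bed of the mitre plate (12 mm above the bench), on the own -y side of the stop, a little askew and some way off the fence, its length roughly along it.
- stick_tip (a point): Centre of the stick's +y end face, the end that is to meet the flag.
- stick_tail (a point): Centre of the stick's -y end face, the end to push on.
- blank_a: Cut beech blank 30 x 25 x 22 mm lying on the bed beyond the stop. Bystander. Origin at the centre of its underside.
- blank_b: Cut beech blank 30 x 25 x 22 mm lying on the bench. Bystander.
- blank_c: Cut beech blank 30 x 25 x 22 mm lying on the bench. Bystander.
- saw: Small back saw with a slim turned handle, 375 mm long, lying flat on the bench beyond the fence. Bystander.
- petri_dish: Clear dish, 90 mm across, 16 mm high. Bystander.
- pencil_pot: Blue pot of pencils, 72 mm across, 90 mm high, pencils up to 180 mm. Bystander.
- slide_box: Small wooden slide box, 87 x 62 x 38 mm. Bystander.
- forceps: Steel forceps, 120 mm long, lying on the bench. Bystander.
Things that resemble listed ones, but are neither listed nor needed, are in the scene too. Of the things like the stick, leave any that is blue; of the rest the smaller one is meant.

How it is judged (in metres and radians):
On the way, in this order (a step that is already met when the one before it is completed fails the run):
1. the flag is flipped fully down while the stick's end is still at least 30 mm short of it (value of joint flag below 0.06 rad and y of stick_tip in the frame of flag_face below -0.03 m), for 0.2 s.
2. the stick is pressed home on the flag with at least 6 N for 0.5 s (value of joint flag below 0.06 rad and contact force between stick and sleeve above 6 N), for 0.5 s.
At the end, for the whole second after the job is handed in: The flag is down (within 0.06 rad), and the stick lies on the bed at rest with its end within 2 mm of the flag's face and both its ends within 2 mm of the fence (value of joint flag below 0.06 rad and y of stick_tip in the frame of flag_face above -0.002 m and x of each of stick_tip, stick_tail in the frame of mitre above 0.013 m and z of stick in the frame of mitre below 0.025 m and linear speed of stick below 0.01 m/s); the robot touches nothing.
It fails at once if the stick is pressed on the flag with more than 14 N (the collar is about to slip) (contact force between stick and sleeve above 14 N).
It fails at once if the stick is pushed with more than 25 N (contact force between the arm and stick above 25 N).
It fails at once if a bystander is moved by more than 15 mm (distance of any of blank_a, blank_b, blank_c, saw, petri_dish, pencil_pot, slide_box, forceps from where it was at the start of the episode above 0.015 m).
It also fails if it takes over 72 s, if anything falls off the work surface, if the arm or the gripper's body presses on something with over 40 N, if the wrist force passes 120 N, or if a joint passes its speed limit or range.

## Robot

A 7-joint arm with a two-finger parallel gripper is mounted at the origin on the work surface. World frame = base frame: x ahead of the robot, y to its left, z up, the work surface at z = 0. Lengths are in mm, angles in rad, forces in N, time in s.
With the tool pointing down it reaches from about 400 to 875 mm from the base axis. Payload 4.4 kg.
Tool frame: the origin (TCP) lies at the very end of the fingers, on their centre line; the grasp point (between the pads) lies 19 mm behind it; y points along the fingers, z is the direction in which the jaws open and shut, and the axes are right-handed (so a half turn about y gives the same grasp; the last joint's range is limited). The gripper opens to 85 mm and grips with 20 to 120 N. Pads are 22 mm wide; open, the fingers measure 114 mm over their backs; the gripper's body (76 mm by 85 mm) begins 54 mm behind the grasp point. The pads swing forward as they close: fully open they stand 13 mm farther back than shut.
Start: joints at [1.196, 0.628, 0.038, 1.517, -0.027, 0.996, -0.02], TCP at [197.573, -619.26, 231.313] pointing down, gripper open.
Joint ranges: [-3.06, 3.06], [-0.37, 2.12], [-1.25, 1.32], [0.18, 2.47], [-1.1, 4.24], [0.23, 1.98], [-2.94, 2.94]. Speed limits (rad/s): [2.57, 2.57, 3.14, 3.14, 3.14, 3.14, 3.14].

## Interface

Orientations are given as [roll, pitch, yaw] about the fixed x, y, z axes, in that order (R = Rz(yaw) Ry(pitch) Rx(roll)).
In Python, from cell import * gives the robot as it stands.
- The arm moves only by the tool apply_moves, never from a script. Its argument "targets" is a list of rows, each a list of 6 numbers: the shift along the tool's x, y, z in units of 40 mm (1.0 is 40 mm), then the turn, a rotation vector about the tool's x, y, z in units of 8 degrees (1.0 is 8 degrees). A call has 1 to 12 rows; each row shifts and turns the commanded pose from where the row before left it, along the tool's axes as they then stand; what a row does not reach is not made up. A row lasts 1/8 s, in which the tool goes at most 62.5 mm and 10.7 degrees, less where a joint would pass 70% of its speed; a pose out of reach is approached as far as the arm can. A call is refused whole if a number of a shift passes 1 or a number of a turn 1, either way. A call with a gripper value outside its range is refused whole. "jaw" is the gripper command: -1 is shut, 1 is fully open, values between are in proportion, set as the call begins (left out, the last holds). The fingers move at their own pace and stop on an object; the grip force is fixed at half the most. Time passes only in rows, so rows that do not move let the fingers close. It gives the time, the measured TCP pose, the force and the opening at its end, in the units of the state.
- read_state(): the state, without advancing time (a new reading comes with each control period).
- get_image(name): name is "side" or "top"; returns the picture (420x560x3 uint8, red, green, blue); there is no depth.
- calibration(name): a dict with "fx", "fy", "cx", "cy" (pixels), "world_from_camera" (4x4, takes a point from camera to world coordinates). Camera axes: x right, y down, z forward; pixel columns grow to the right and rows downward; lengths in mm; the calibration is good to about 2 mm. A picture is of the moment at which its call begins. calibration takes no time and is no camera call.
- finish_job(): hands the job in, once; it reports no verdict.
The state is a dict: "clock": time; "qpos": joint angles; "qd": joint speeds; "tau": joint torques, N m; "eef_pos": TCP position; "tool_rot": TCP orientation; "force": force on the tool from outside, world axes, zero at the start; "torque": the same for the moment, N m; "width": finger opening in mm.
Only numpy, scipy, OpenCV 4.12 (cv2) and the standard library are available. Lean on these libraries where they do the work, as an engineer would, in place of code of your own. Each camera call takes 0.05 s, during which the arm holds its last target. There are 200 camera calls.

## Working session

There is one attempt and no reset: what is moved stays moved. The work goes in short steps, Python scripts to look and compute and a tool call to move; the robot and the scene stay as the last step left them, time stands still between calls to the robot, and variables do not carry over. Pictures are saved under pics/ and viewed, about 8 in all and at most 12, crops included, and the job is handed in when it is done.

Besides the shell and the picture viewer there is one more tool, called after ">>>" by a JSON object that holds its "method" and its "body", one argument or row to a line. apply_moves: Moves the arm, as the interface text tells. Its arguments: {"type":"object","properties":{"targets":{"type":"array"},"jaw":{"type":"number"}},"required":["targets"]}

```bash
mkdir -p pics; ls; python3 - <<'E'
from cell import *
import cv2
for n in("top","side"):
    cv2.imwrite(f"pics/{n}0.png",cv2.resize(get_image(n)[:,:,::-1],(784,588),interpolation=cv2.INTER_CUBIC))
    print(n,calibration(n))
print(read_state())
E
```

```text
pics
top {'fx': 474.84971121199015, 'fy': 474.84971121199015, 'cx': 271.76539042425065, 'cy': 205.10897350800542, 'world_from_camera': array([[ 1.23393126e-02, -9.74381315e-01,  2.24563565e-01,
         1.75590677e+02],
       [-9.99923814e-01, -1.20980998e-02,  2.45013118e-03,
         2.67830424e+01],
       [ 3.29430369e-04, -2.24576689e-01, -9.74456362e-01,
         1.39721678e+03],
       [ 0.00000000e+00,  0.00000000e+00,  0.00000000e+00,
         1.00000000e+00]])}
side {'fx': 451.5594817129755, 'fy': 451.5594817129755, 'cx': 281.46432017924633, 'cy': 204.6571237411294, 'world_from_camera': array([[-9.27573444e-01, -1.76427511e-01,  3.29364295e-01,
         9.11317228e+01],
       [-3.72765194e-01,  4.97275000e-01, -7.83430715e-01,
         9.16245406e+02],
       [-2.55658989e-02, -8.49465072e-01, -5.27025120e-01,
         6.61885288e+02],
       [ 0.00000000e+00,  0.00000000e+00,  0.00000000e+00,
         1.00000000e+00]])}
{'clock': 0.1, 'qpos': array([ 1.19617753,  0.62924683,  0.03843926,  1.51827   , -0.02697267,
        0.99630586, -0.02000215]), 'qd': array([-0.00036307, -0.00144378,  0.00067067, -0.00210079, -0.0010718 ,
       -0.00073707,  0.00088109]), 'tau': array([ 4.16394265e-03, -5.64531326e+01,  1.23085286e+00, -1.93974781e+01,
        1.12455367e-02,  5.49786142e-03, -1.56801782e-06]), 'eef_pos': array([ 197.41024777, -618.70664544,  230.48472815]), 'tool_rot': array([-1.57250814e+00, -3.67011657e-05, -2.83275670e+00]), 'force': array([ 0.10265116,  0.11090062, -0.79244684]), 'torque': array([-0.04165839, -0.00205127, -0.03340266]), 'width': 85.58538262823582}
```

View pics/top0.png

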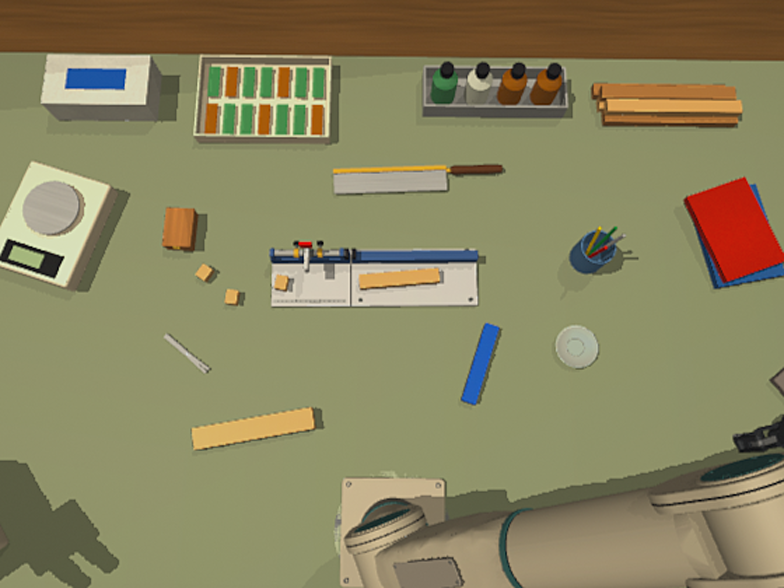

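View pics/side0.png

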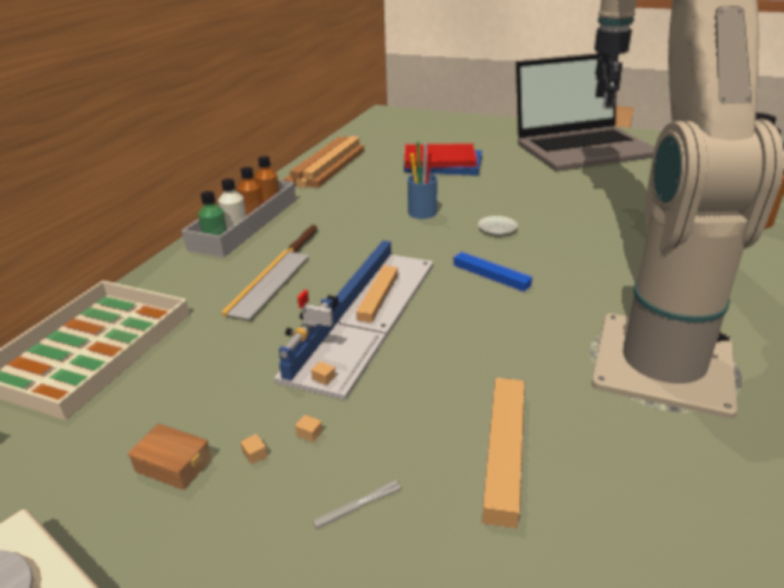

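The top view shows three stick-like things: the beech one on the plate (400,279), a larger beech one (253,428) and a blue one (481,364). The one on the plate is meant. The flag stands at (305,250) with its red tab at about (304,244). The image's left is world +y, so plate +y is about world +y and plate +x (towards the fence) is about world +x.

```bash
cat > h.py <<'E'
from cell import *
import cv2, numpy as np
def ray(n,u,v):
    c=calibration(n);T=c["world_from_camera"]
    return T[:3,3],T[:3,:3]@np.array([(u-c["cx"])/c["fx"],(v-c["cy"])/c["fy"],1.])
def onz(n,u,v,z):
    o,d=ray(n,u,v);return (o+d*(z-o[2])/d[2])[:3]
def tri(a,b):
    (o1,d1),(o2,d2)=ray("top",*a),ray("side",*b)
    s=np.linalg.lstsq(np.c_[d1,-d2],o2-o1,rcond=None)[0]
    p,q=o1+s[0]*d1,o2+s[1]*d2
    return (p+q)/2,np.linalg.norm(p-q)
def hsv(im):return cv2.cvtColor(im,cv2.COLOR_RGB2HSV)
def blob(m,roi):
    x0,y0,x1,y1=roi;k=np.zeros_like(m);k[y0:y1,x0:x1]=m[y0:y1,x0:x1]
    cs=cv2.findContours(k,cv2.RETR_EXTERNAL,cv2.CHAIN_APPROX_NONE)[0]
    return max(cs,key=cv2.contourArea)
def stick(im,roi=(225,185,345,218)):
    m=cv2.inRange(hsv(im),(8,70,130),(28,255,255))
    return cv2.minAreaRect(blob(m,roi))
E
python3 - <<'E'
from h import *
t=get_image("top");s=get_image("side");np.set_printoptions(precision=1,suppress=True)
r=stick(t);print("stick",r)
for p in cv2.boxPoints(r):print(p,onz("top",*p,34))
H=hsv(t)
m=cv2.inRange(H,(100,120,60),(125,255,255));b=cv2.minAreaRect(blob(m,(185,170,350,190)));print("fence",b)
for p in cv2.boxPoints(b):print(p,onz("top",*p,44))
def red(im,roi):
    h=hsv(im);m=cv2.inRange(h,(0,150,100),(6,255,255))|cv2.inRange(h,(174,150,100),(180,255,255))
    c=blob(m,roi);r=cv2.minAreaRect(c);print("red",r);return r[0]
a=red(t,(205,165,230,185));c=red(s,(205,200,230,225));print(tri(a,c))
A=cv2.resize(t[165:222,185:350,::-1],None,fx=4.5,fy=4.5,interpolation=cv2.INTER_CUBIC)
B=cv2.resize(s[165:285,190:315,::-1],None,fx=2.6,fy=2.6,interpolation=cv2.INTER_CUBIC)
w=max(A.shape[1],B.shape[1]);P=lambda X:cv2.copyMakeBorder(X,0,0,0,w-X.shape[1],0)
cv2.imwrite("pics/crop.png",np.vstack([P(A),P(B)]))
E
```

```text
stick ((284.637939453125, 198.15516662597656), (10.048503875732422, 57.55052185058594), 85.2363510131836)
[255.5 195.5] [518.2  78.6  34. ]
[312.9 190.8] [534.9 -91.3  34. ]
[313.7 200.8] [504.4 -93.5  34. ]
[256.4 205.6] [487.8  75.5  34. ]
fence ((297.0, 182.0), (6.0, 86.0), 90.0)
[254. 179.] [566.1  83.8  44. ]
[340. 179.] [ 569.3 -170.9   44. ]
[340. 185.] [ 550.9 -170.6   44. ]
[254. 185.] [547.7  83.4  44. ]
red ((217.5, 174.5), (3.0, 9.0), 90.0)
red ((216.0, 212.5), (11.0, 6.0), 90.0)
(array([558.3, 184. , 115.2]), np.float64(1.7015326016274324))
```

View pics/crop.png

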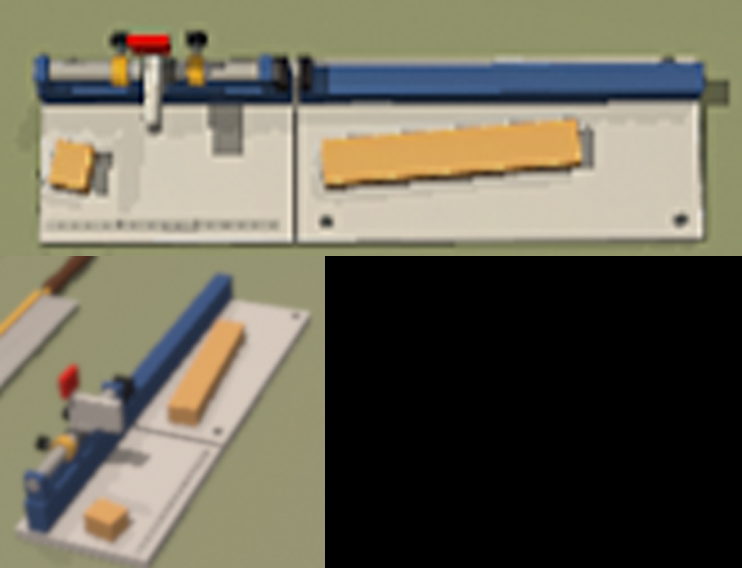

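Crop check: the beech stick on the bed lies askew with its tip at (322,160), the flag stands with its red tab at (148,43) between the brass collars, and blank_a is at (70,165). Next I fit the fence and plate lines finely.

```bash
cat >> h.py <<'E'
def edge(g,cols,r0,r1,sign):
    "subpixel row of strongest vertical gradient (sign +: dark->bright downward)"
    P=[]
    for u in cols:
        d=np.diff(g[r0:r1,u].astype(float))*sign;i=int(np.argmax(d))
        w=d[max(i-1,0):i+2].clip(0);P.append((u,r0+max(i-1,0)+.5+(w*np.arange(len(w))).sum()/w.sum()))
    vx,vy,x,y=cv2.fitLine(np.float32(P),cv2.DIST_HUBER,0,.01,.01).ravel()
    return lambda u:y+(u-x)*vy/vx
E
python3 - <<'E'
from h import *
np.set_printoptions(precision=1,suppress=True)
t=get_image("top");R=t[:,:,0];
f=edge(R,[u for u in range(262,336)],183,190,1);e=edge(R,range(200,336),214,224,-1)
for nm,L in(("fence base",f),("plate front",e)):
    a,b=onz("top",200,L(200),12),onz("top",335,L(335),12);print(nm,a,b,"yaw",np.arctan((b[0]-a[0])/(a[1]-b[1])))
row=R[208].astype(float);print("plate ends rows208",[(onz("top",u,208,12)[1]) for u in (193.5,341.5)],row[190:198],row[338:346])
E
```

```text
fence base [544.7 247.5  12. ] [ 551.9 -160.    12. ] yaw 0.017673493894996208
plate front [451.3 243.2  12. ] [ 460.3 -158.4   12. ] yaw 0.022382276871792322
plate ends rows208 [np.float64(264.0953990025767), np.float64(-178.30536779947587)] [145. 145. 144. 134. 190. 201. 202. 204.] [209. 216. 182. 102. 132. 147. 145. 145.]
```

Estimate: plate origin (518.3, 43), yaw 0.02. The fence base is at x≈548 and the bed width of 92.5 and length of 442 agree with the sizes given. The bar is at x≈555.5 near the flag. The tab is at (558,184,115), so the flag is at about 1.6 rad. I move to behind the tab, high up.

>>> {"method": "apply_moves", "body": {
  "targets": [
    [-0.86,0,-0.895,0,0,0],
    [-0.86,0,-0.895,0,0,0],
    [-0.86,0,-0.895,0,0,0],
    [-0.86,0,-0.895,0,0,0],
    [-0.86,0,-0.895,0,0,0],
    [-0.86,0,-0.895,0,0,0],
    [-0.86,0,-0.895,0,0,0],
    [-0.86,0,-0.895,0,0,0],
    [-0.86,0,-0.895,0,0,0],
    [-0.86,0,-0.895,0,0,0],
    [-0.86,0,-0.895,0,0,0],
    [-0.86,0,-0.895,0,0,0]
  ],
  "jaw": -1
}}

```text
clock: 1.75
eef_pos: [461.0, -83.1, 231.5]
tool_rot: [-1.57, 0.0, -2.833]
force: [0.9, -0.6, 0.2]
width: -0.0
```

>>> {"method": "apply_moves", "body": {
  "targets": [
    [-0.86,0,-0.895,0,0,0],
    [-0.86,0,-0.895,0,0,0],
    [-0.86,0,-0.895,0,0,0],
    [-0.86,0,-0.895,0,0,0],
    [-0.86,0,-0.895,0,0,0],
    [-0.86,0,-0.895,0,0,0],
    [0,0,0,0,0,0]
  ]
}}

```text
clock: 2.62
eef_pos: [592.0, 188.3, 230.8]
tool_rot: [-1.574, 0.001, -2.826]
force: [-0.5, -0.9, -0.7]
width: 0.0
```

>>> {"method": "apply_moves", "body": {
  "targets": [
    [0,0,0,0,-0.92,0],
    [0,0,0,0,-0.92,0],
    [0,0,0,0,-0.92,0],
    [0,0,0,0,-0.92,0],
    [0,0,0,0,-0.92,0],
    [0,0,0,0,-0.92,0],
    [0,0,0,0,-0.92,0],
    [0,0,0,0,-0.92,0],
    [0,0,0,0,-0.92,0],
    [0,0,0,0,-0.92,0],
    [0,0,0,0,0,0]
  ]
}}

```text
clock: 4.0
eef_pos: [591.4, 181.4, 231.1]
tool_rot: [-1.571, -0.001, -1.551]
force: [1.1, -0.1, -0.2]
width: -0.1
```

>>> {"method": "apply_moves", "body": {
  "targets": [
    [-0.06,0.8,0.1,0,0,0],
    [0,0.8,0,0,0,0],
    [0,0.8,0,0,0,0],
    [0,0.8,0,0,0,0],
    [0,0,0,0,0,0],
    [0,0,0,0,0,0]
  ]
}}

```text
clock: 4.75
eef_pos: [596.3, 185.4, 104.4]
tool_rot: [-1.569, 0.0, -1.55]
force: [0.6, 0.9, 0.4]
width: -0.0
```

```bash
python3 - <<'E'
from h import *
t=get_image("top");s=get_image("side")
A=cv2.resize(t[100:222,185:305,::-1],(390,396));B=cv2.resize(s[165:285,180:300,::-1],(396,396))
cv2.imwrite("pics/c2.png",np.hstack([A,B]))
E
```

```text
(no output)
```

View pics/c2.png

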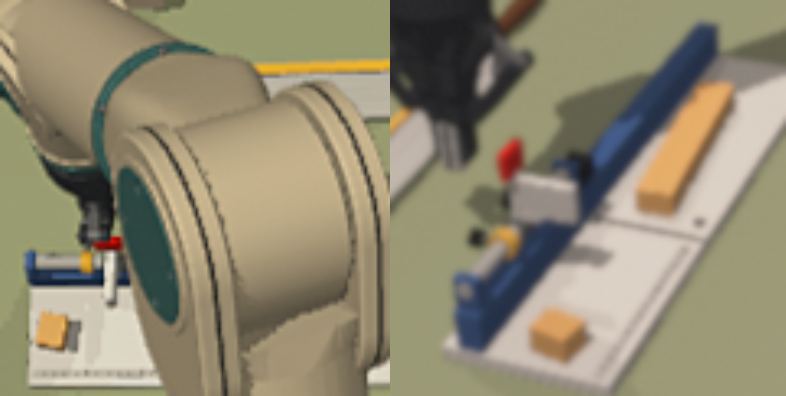

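The shut fingers stand just behind the tab (side crop (455,150), tab (510,160)), with the path clear. Now I push the flag over.

>>> {"method": "apply_moves", "body": {
  "targets": [
    [0,0,-0.25,0,0,0],
    [0,0,-0.25,0,0,0],
    [0,0,-0.25,0,0,0],
    [0,0,-0.25,0,0,0],
    [0,0,-0.25,0,0,0],
    [0,0,-0.25,0,0,0],
    [0,0,-0.25,0,0,0]
  ]
}}

```text
clock: 5.72
eef_pos: [525.0, 183.8, 103.4]
tool_rot: [-1.571, 0.0, -1.548]
force: [2.0, -0.5, 0.1]
width: -0.1
```

>>> {"method": "apply_moves", "body": {
  "targets": [
    [0,0,-0.25,0,0,0],
    [0,0,-0.25,0,0,0],
    [0,0.2,-0.1,0,0,0],
    [0,0.2,0,0,0,0],
    [0,0.2,0,0,0,0]
  ]
}}

```text
clock: 6.35
eef_pos: [501.8, 183.1, 78.5]
tool_rot: [-1.571, -0.0, -1.548]
force: [-0.7, -0.3, -0.3]
width: -0.1
```

>>> {"method": "apply_moves", "body": {
  "targets": [
    [0,0.12,0,0,0,0],
    [0,0.06,0,0,0,0],
    [0,0.05,0,0,0,0]
  ]
}}

```text
clock: 6.72
eef_pos: [501.8, 183.2, 70.0]
tool_rot: [-1.571, 0.0, -1.548]
force: [-0.4, 0.6, 1.2]
width: -0.1
```

>>> {"method": "apply_moves", "body": {
  "targets": [
    [0,0.03,0,0,0,0],
    [0,0,0,0,0,0]
  ]
}}

```text
clock: 6.98
eef_pos: [501.8, 183.2, 69.0]
tool_rot: [-1.57, 0.0, -1.548]
force: [-0.7, -0.3, 0.0]
width: 0.3
```

>>> {"method": "apply_moves", "body": {
  "targets": [
    [0,0.03,0,0,0,0],
    [0,0.03,0,0,0,0],
    [0,0.0,0,0,0,0]
  ]
}}

```text
clock: 7.35
eef_pos: [501.8, 183.3, 66.7]
tool_rot: [-1.57, 0.0, -1.548]
force: [-1.3, -0.8, 3.0]
width: -0.3
```

>>> {"method": "apply_moves", "body": {
  "targets": [
    [0,0.03,0,0,0,0],
    [0,0.0,0,0,0,0]
  ]
}}

```text
clock: 7.6
eef_pos: [501.7, 183.3, 65.9]
tool_rot: [-1.57, 0.0, -1.548]
force: [-1.8, 0.2, 8.1]
width: 0.1
```

The flag is firmly down (8 N at z≈66, against 67 expected). I lift, move to the bed side of the stick and check by picture.

>>> {"method": "apply_moves", "body": {
  "targets": [
    [0,-0.8,0,0,0,0],
    [0,-0.8,0,0,0,0],
    [0.6,0,-0.4,0,0,0],
    [0.8,0,-0.4,0,0,0],
    [0.8,0,-0.4,0,0,0],
    [0.8,0,0,0,0,0],
    [0.9,0,0,0,0,0],
    [0.9,0,0,0,0,0],
    [0,0,0,0,0,0]
  ]
}}

```text
clock: 8.72
eef_pos: [457.7, -13.0, 129.0]
tool_rot: [-1.571, -0.001, -1.554]
force: [0.2, 0.4, -1.0]
width: 0.1
```

```bash
python3 - <<'E'
from h import *
print(read_state()["eef_pos"])
s=get_image("side")
cv2.imwrite("pics/c3.png",cv2.resize(s[150:290,180:330,::-1],(600,560),interpolation=cv2.INTER_CUBIC))
E
```

```text
[457.70767196 -13.04355978 129.04137917]
```

View pics/c3.png

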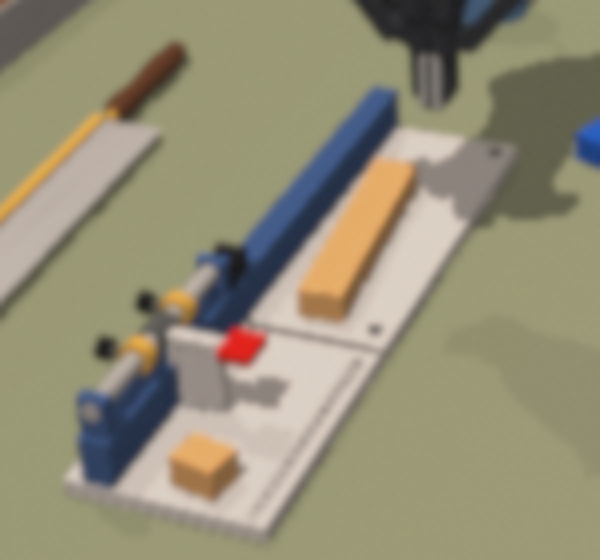

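The flag is down (blade hanging at (205,375), tab level at (242,345)), the stick is at (360,240) and nothing else has moved. I descend and press the stick's side to the fence.

>>> {"method": "apply_moves", "body": {
  "targets": [
    [0,0.9,0,0,0,0],
    [0,0.9,0,0,0,0],
    [0,0.8,0,0,0,0],
    [0,0.1,0,0,0,0],
    [0,0,0.2,0,0,0],
    [0,0,0.2,0,0,0],
    [0,0,0.2,0,0,0],
    [0,0,0.2,0,0,0],
    [0,0,0,0,0,0]
  ]
}}

```text
clock: 9.9
eef_pos: [491.1, -9.2, 21.6]
tool_rot: [-1.569, 0.0, -1.549]
force: [-0.9, -0.2, 0.3]
width: -0.0
```

>>> {"method": "apply_moves", "body": {
  "targets": [
    [0,0,0.1,0,0,0],
    [0,0,0.1,0,0,0],
    [0,0,0,0,0,0]
  ]
}}

```text
clock: 10.28
eef_pos: [498.4, -8.9, 21.3]
tool_rot: [-1.57, 0.0, -1.548]
force: [-0.2, -0.5, 0.0]
width: -0.5
```

>>> {"method": "apply_moves", "body": {
  "targets": [
    [0,0,0.1,0,0,0],
    [0,0,0.05,0,0,0],
    [0,0,0.05,0,0,0],
    [0,0,0,0,0,0]
  ]
}}

```text
clock: 10.78
eef_pos: [504.8, -8.8, 21.2]
tool_rot: [-1.573, -0.0, -1.548]
force: [-3.5, 0.3, 1.6]
width: 0.2
```

>>> {"method": "apply_moves", "body": {
  "targets": [
    [0,0,0.05,0,0,0],
    [0,0,0.05,0,0,0],
    [0,0,0,0,0,0]
  ]
}}

```text
clock: 11.15
eef_pos: [504.9, -8.9, 20.9]
tool_rot: [-1.58, -0.002, -1.548]
force: [-10.7, 1.3, 7.3]
width: -0.2
```

The stick is against the fence (firm at 10 N). I back off and go round to the tail.

>>> {"method": "apply_moves", "body": {
  "targets": [
    [0,0,-0.4,0,0,0],
    [0,0,-0.4,0,0,0],
    [0.8,0,0,0,0,0],
    [0.8,0,0,0,0,0],
    [0.8,0,0,0,0,0],
    [0.75,0,0,0,0,0],
    [0,0,0,0,0,0]
  ]
}}

```text
clock: 12.02
eef_pos: [481.6, -138.9, 21.3]
tool_rot: [-1.569, -0.002, -1.554]
force: [-0.5, 0.0, 0.2]
width: 0.2
```

```bash
python3 - <<'E'
from h import *
print(read_state()["eef_pos"])
t=get_image("top");s=get_image("side")
A=cv2.resize(t[160:235,180:350,::-1],(680,300));B=cv2.resize(s[150:250,190:360,::-1],(510,300))
A=cv2.copyMakeBorder(A,0,0,0,0,0);B=cv2.copyMakeBorder(B,0,0,0,170,0)
cv2.imwrite("pics/c4.png",np.vstack([A,B]))
E
```

```text
[ 481.57922617 -138.87413023   21.34757052]
```

View pics/c4.png

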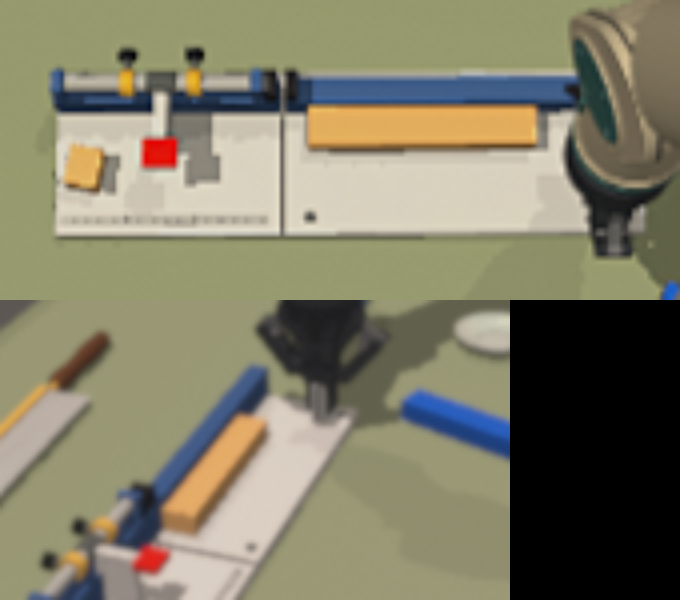

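The stick lies flat along the fence from (308,105) to (538,105), and the finger is clear beside the tail. I line up behind the tail and push.

>>> {"method": "apply_moves", "body": {
  "targets": [
    [0,0,0.5,0,0,0],
    [0,0,0.5,0,0,0],
    [0,0,0.3,0,0,0],
    [-0.3,0,0,0,0,0],
    [-0.3,0,0,0,0,0],
    [-0.15,0,0,0,0,0],
    [-0.1,0,0,0,0,0],
    [-0.1,0,0,0,0,0],
    [-0.1,0,0,0,0,0],
    [0,0,0,0,0,0]
  ]
}}

```text
clock: 13.38
eef_pos: [532.0, -91.7, 21.4]
tool_rot: [-1.57, 0.0, -1.548]
force: [-0.2, -0.0, 0.2]
width: -0.1
```

>>> {"method": "apply_moves", "body": {
  "targets": [
    [-0.18,0,0,0,0,0],
    [-0.18,0,0,0,0,0],
    [-0.18,0,0,0,0,0],
    [-0.18,0,0,0,0,0],
    [-0.18,0,0,0,0,0],
    [-0.18,0,0,0,0,0],
    [-0.18,0,0,0,0,0],
    [-0.18,0,0,0,0,0],
    [-0.18,0,0,0,0,0],
    [-0.18,0,0,0,0,0],
    [-0.15,0,0,0,0,0],
    [0,0,0,0,0,0]
  ]
}}

```text
clock: 14.88
eef_pos: [530.1, -13.4, 21.3]
tool_rot: [-1.571, 0.0, -1.547]
force: [-0.5, 0.3, 0.2]
width: 0.1
```

```bash
python3 - <<'E'
from h import *
s=read_state();print(s["eef_pos"],s["force"])
t=get_image("top");s=get_image("side")
A=cv2.resize(t[160:235,180:350,::-1],(680,300));B=cv2.resize(s[150:290,180:350,::-1],(364,300))
B=cv2.copyMakeBorder(B,0,0,0,680-364,0)
cv2.imwrite("pics/c5.png",np.vstack([A,B]))
E
```

```text
[530.11884414 -13.36273089  21.33441104] [-0.50218317  0.27557813  0.23796163]
```

View pics/c5.png

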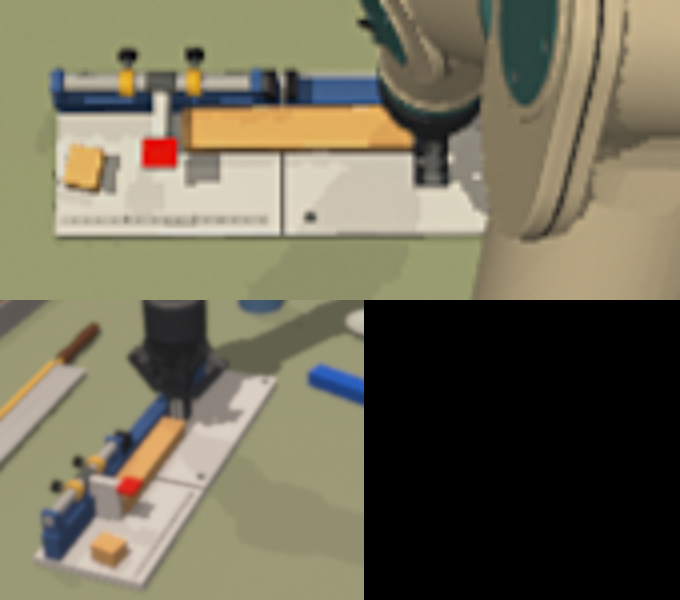

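Stick flat along the fence, its tip (183,128) just short of the blade (~167,115). The sleeve-to-collar gap is about 9 mm, so I expect it to go firm near TCP y≈+8. I creep.

>>> {"method": "apply_moves", "body": {
  "targets": [
    [-0.08,0,0,0,0,0],
    [-0.08,0,0,0,0,0],
    [-0.08,0,0,0,0,0],
    [-0.06,0,0,0,0,0],
    [0,0,0,0,0,0]
  ]
}}

```text
clock: 15.6
eef_pos: [529.7, -2.1, 21.3]
tool_rot: [-1.571, -0.0, -1.548]
force: [-0.4, -1.4, 0.4]
width: -0.1
```

>>> {"method": "apply_moves", "body": {
  "targets": [
    [-0.03,0,0,0,0,0],
    [-0.03,0,0,0,0,0],
    [0,0,0,0,0,0]
  ]
}}

```text
clock: 15.98
eef_pos: [529.8, 0.2, 21.3]
tool_rot: [-1.571, 0.0, -1.548]
force: [0.7, -1.8, 0.3]
width: -0.0
```

>>> {"method": "apply_moves", "body": {
  "targets": [
    [-0.03,0,0,0,0,0],
    [-0.03,0,0,0,0,0],
    [0,0,0,0,0,0]
  ]
}}

```text
clock: 16.35
eef_pos: [529.7, 3.0, 21.3]
tool_rot: [-1.571, 0.0, -1.548]
force: [-0.8, -0.9, 1.0]
width: 0.2
```

```bash
python3 - <<'E'
from h import *
s=read_state();print(s["eef_pos"],s["force"])
t=get_image("top");s=get_image("side")
A=cv2.resize(t[165:215,185:285,::-1],(800,400),interpolation=cv2.INTER_CUBIC)
cv2.imwrite("pics/c6.png",A)
E
```

```text
[529.67342194   2.95611378  21.30221347] [-0.81577344 -0.87427627  0.96581923]
```

View pics/c6.png

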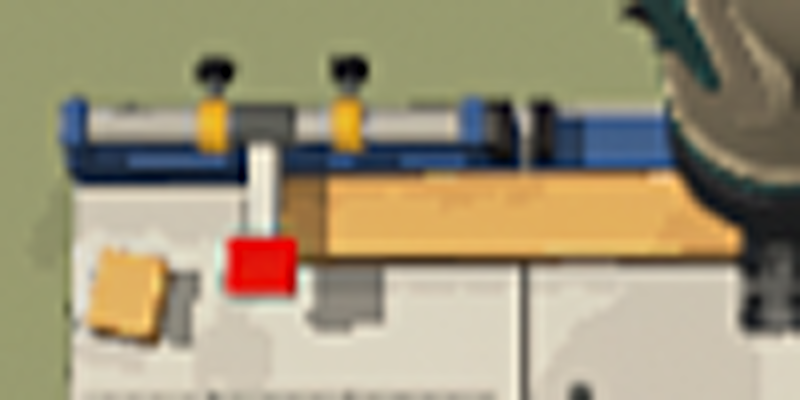

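The stick's end touches the blade (275,200), and the sleeve (232–295) is nearly on the +y collar (197–228). I take tiny steps from here.

>>> {"method": "apply_moves", "body": {
  "targets": [
    [-0.025,0,0,0,0,0],
    [0,0,0,0,0,0]
  ]
}}

```text
clock: 16.7
eef_pos: [529.7, 3.7, 21.3]
tool_rot: [-1.571, 0.0, -1.548]
force: [0.1, -0.8, -0.2]
width: 0.1
```

>>> {"method": "apply_moves", "body": {
  "targets": [
    [-0.02,0,0,0,0,0],
    [0,0,0,0,0,0]
  ]
}}

```text
clock: 16.95
eef_pos: [529.7, 4.5, 21.3]
tool_rot: [-1.571, 0.0, -1.548]
force: [1.0, -1.1, 0.6]
width: -0.2
```

>>> {"method": "apply_moves", "body": {
  "targets": [
    [-0.02,0,0,0,0,0],
    [0,0,0,0,0,0]
  ]
}}

```text
clock: 17.2
eef_pos: [529.6, 5.3, 21.3]
tool_rot: [-1.571, 0.0, -1.548]
force: [1.0, -0.4, -1.2]
width: 0.1
```

>>> {"method": "apply_moves", "body": {
  "targets": [
    [-0.015,0,0,0,0,0],
    [0,0,0,0,0,0]
  ]
}}

```text
clock: 17.45
eef_pos: [529.6, 5.4, 21.3]
tool_rot: [-1.571, -0.0, -1.549]
force: [-0.5, -2.8, -0.0]
width: -0.3
```

It is going firm. I raise the push gradually.

>>> {"method": "apply_moves", "body": {
  "targets": [
    [-0.015,0,0,0,0,0],
    [0,0,0,0,0,0]
  ]
}}

```text
clock: 17.7
eef_pos: [529.5, 5.6, 21.3]
tool_rot: [-1.571, -0.001, -1.549]
force: [-0.1, -5.1, 0.5]
width: -0.2
```

>>> {"method": "apply_moves", "body": {
  "targets": [
    [-0.015,0,0,0,0,0],
    [0,0,0,0,0,0]
  ]
}}

```text
clock: 17.95
eef_pos: [529.4, 5.7, 21.3]
tool_rot: [-1.571, -0.002, -1.549]
force: [1.3, -5.1, 1.7]
width: 0.2
```

>>> {"method": "apply_moves", "body": {
  "targets": [
    [-0.015,0,0,0,0,0],
    [0,0,0,0,0,0]
  ]
}}

```text
clock: 18.2
eef_pos: [529.4, 5.8, 21.3]
tool_rot: [-1.572, -0.002, -1.55]
force: [-0.6, -7.4, 0.7]
width: -0.1
```

>>> {"method": "apply_moves", "body": {
  "targets": [
    [-0.01,0,0,0,0,0],
    [0,0,0,0,0,0]
  ]
}}

```text
clock: 18.45
eef_pos: [529.3, 5.7, 21.3]
tool_rot: [-1.572, -0.003, -1.55]
force: [0.5, -6.9, 1.5]
width: -0.1
```

>>> {"method": "apply_moves", "body": {
  "targets": [
    [0,0,0,0,0,0]
  ]
}}

```text
clock: 18.58
eef_pos: [529.3, 5.8, 21.3]
tool_rot: [-1.572, -0.003, -1.55]
force: [1.1, -7.1, 0.7]
width: 0.1
```

>>> {"method": "apply_moves", "body": {
  "targets": [
    [-0.015,0,0,0,0,0],
    [0,0,0,0,0,0]
  ]
}}

```text
clock: 18.82
eef_pos: [529.3, 5.8, 21.3]
tool_rot: [-1.572, -0.003, -1.55]
force: [0.3, -7.9, 2.0]
width: -0.2
```

>>> {"method": "apply_moves", "body": {
  "targets": [
    [-0.005,0,0,0,0,0],
    [0,0,0,0,0,0]
  ]
}}

```text
clock: 19.08
eef_pos: [529.3, 5.8, 21.4]
tool_rot: [-1.572, -0.004, -1.55]
force: [-0.8, -8.5, 1.4]
width: 0.2
```

>>> {"method": "apply_moves", "body": {
  "targets": [
    [0,0,0,0,0,0],
    [0,0,0,0,0,0]
  ]
}}

```text
clock: 19.32
eef_pos: [529.3, 5.9, 21.4]
tool_rot: [-1.572, -0.004, -1.55]
force: [-1.2, -9.1, 2.1]
width: 0.1
```

>>> {"method": "apply_moves", "body": {
  "targets": [
    [0,0,0,0,0,0],
    [0,0,0,0,0,0]
  ]
}}

```text
clock: 19.58
eef_pos: [529.2, 5.9, 21.3]
tool_rot: [-1.572, -0.004, -1.55]
force: [-0.5, -8.2, 1.5]
width: 0.0
```

>>> {"method": "apply_moves", "body": {
  "targets": [
    [0,0,0,0,0,0],
    [0,0,0,0,0,0],
    [0,0,0,0,0,0]
  ]
}}

```text
clock: 19.95
eef_pos: [529.2, 5.8, 21.3]
tool_rot: [-1.572, -0.004, -1.55]
force: [0.5, -8.4, 1.0]
width: -0.1
```

>>> {"method": "apply_moves", "body": {
  "targets": [
    [-0.01,0,0,0,0,0],
    [0,0,0,0,0,0],
    [0,0,0,0,0,0],
    [0,0,0,0,0,0]
  ]
}}

```text
clock: 20.45
eef_pos: [529.2, 5.9, 21.3]
tool_rot: [-1.572, -0.004, -1.551]
force: [0.0, -8.8, 2.0]
width: 0.0
```

>>> {"method": "apply_moves", "body": {
  "targets": [
    [0,0,0,0,0,0],
    [0,0,0,0,0,0],
    [0,0,0,0,0,0],
    [0,0,0,0,0,0],
    [0,0,0,0,0,0],
    [0,0,0,0,0,0]
  ]
}}

```text
clock: 21.2
eef_pos: [529.2, 5.9, 21.4]
tool_rot: [-1.572, -0.004, -1.551]
force: [-0.1, -9.9, 2.0]
width: -0.3
```

Held at about 9.5 N for over a second. I retreat straight back, go up and away, then check.

>>> {"method": "apply_moves", "body": {
  "targets": [
    [0.03,0,0,0,0,0],
    [0.1,0,0,0,0,0],
    [0.3,0,0,0,0,0],
    [0.5,0,0,0,0,0],
    [0,-0.8,0,0,0,0],
    [0,-0.8,0,0,0,0],
    [0,-0.8,0,0,0,0],
    [0,-0.8,0,0,0,0],
    [0.9,-0.3,0,0,0,0],
    [0.9,-0.3,0,0,0,0],
    [0.9,0,0,0,0,0],
    [0.9,0,0,0,0,0]
  ]
}}

```text
clock: 22.7
eef_pos: [533.9, -173.0, 173.7]
tool_rot: [-1.569, 0.001, -1.548]
force: [-0.0, 0.2, 0.2]
width: 0.3
```

>>> {"method": "apply_moves", "body": {
  "targets": [
    [0.9,0,0,0,0,0],
    [0.9,0,0,0,0,0],
    [0.9,0,0,0,0,0],
    [0.9,0,0,0,0,0],
    [0,0,0,0,0,0]
  ]
}}

```text
clock: 23.32
eef_pos: [535.9, -320.0, 172.8]
tool_rot: [-1.571, -0.001, -1.554]
force: [0.3, -0.0, -0.3]
width: 0.1
```

```bash
python3 - <<'E'
from h import *
np.set_printoptions(precision=1,suppress=True)
t=get_image("top");s=get_image("side")
r=stick(t,(214,180,345,218));print(r)
for p in cv2.boxPoints(r):print(onz("top",*p,34))
e=edge(t[:,:,0],range(235,272),194,204,-1) # lower side of stick
f=edge(t[:,:,0],range(235,272),180,192,1)  # fence-side
for L in(e,f):
    a,b=onz("top",230,L(230),34),onz("top",275,L(275),34);print("side",a,b,"yaw",np.arctan((b[0]-a[0])/(a[1]-b[1])))
A=cv2.resize(t[160:220,185:345,::-1],(800,300),interpolation=cv2.INTER_CUBIC);B=cv2.resize(s[165:285,180:340,::-1],(400,300),interpolation=cv2.INTER_CUBIC)
B=cv2.copyMakeBorder(B,0,0,0,400,0)
cv2.imwrite("pics/c7.png",np.vstack([A,B]))
E
```

```text
((248.0322265625, 191.2721405029297), (10.470995903015137, 56.081634521484375), 88.9583740234375)
[544.5 185.1  34. ]
[549.7  18.4  34. ]
[517.6  17.5  34. ]
[512.4 183.3  34. ]
side [514.9 154.1  34. ] [516.6  21.   34. ] yaw 0.012965422191330964
side [545.9 155.1  34. ] [547.5  21.3  34. ] yaw 0.012016153603688764
```

View pics/c7.png

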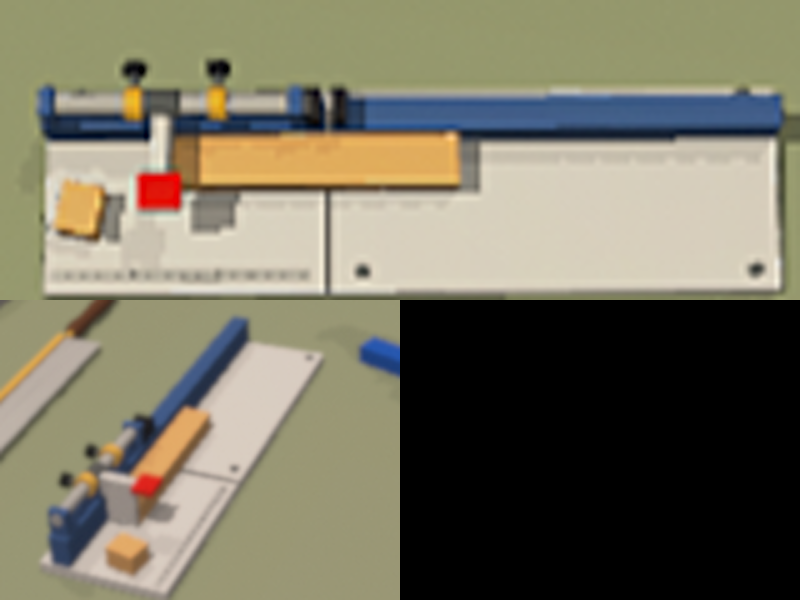

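The flag is down and pushed to the collar, and the stick's end is on the blade. The stick's side yaw reads 0.012–0.013 against the fence's 0.02, so the tail may stand about 1 mm off. A gentle seating push near the tail is cheap, so I do it.

>>> {"method": "apply_moves", "body": {
  "targets": [
    [-0.9,0,0,0,0,0],
    [-0.9,0,0,0,0,0],
    [-0.9,0,-0.3,0,0,0],
    [-0.9,0,-0.3,0,0,0],
    [-0.9,0,-0.3,0,0,0],
    [-0.9,0,-0.3,0,0,0],
    [-0.9,0,-0.3,0,0,0],
    [-0.9,0,0,0,0,0],
    [-0.9,0,0,0,0,0],
    [-0.9,0,0,0,0,0],
    [-0.1,0,0,0,0,0],
    [0,0,0,0,0,0]
  ]
}}

```text
clock: 24.92
eef_pos: [468.2, 47.3, 173.4]
tool_rot: [-1.571, -0.0, -1.546]
force: [-0.0, 0.8, -0.2]
width: -0.3
```

>>> {"method": "apply_moves", "body": {
  "targets": [
    [0,0.9,0,0,0,0],
    [0,0.9,0,0,0,0],
    [0,0.9,0,0,0,0],
    [0,0.8,0,0,0,0],
    [0,0.25,0,0,0,0],
    [0,0,0.2,0,0,0],
    [0,0,0.2,0,0,0],
    [0,0,0,0,0,0]
  ]
}}

```text
clock: 25.92
eef_pos: [486.7, 47.0, 24.4]
tool_rot: [-1.567, 0.001, -1.549]
force: [0.1, 0.1, 0.6]
width: -0.1
```

>>> {"method": "apply_moves", "body": {
  "targets": [
    [0,0,0.15,0,0,0],
    [0,0,0.1,0,0,0],
    [0,0,0.1,0,0,0],
    [0,0,0,0,0,0]
  ]
}}

```text
clock: 26.42
eef_pos: [499.1, 47.4, 23.3]
tool_rot: [-1.57, 0.0, -1.548]
force: [0.5, -0.2, -0.4]
width: 0.0
```

>>> {"method": "apply_moves", "body": {
  "targets": [
    [0,0,0.04,0,0,0],
    [0,0,0,0,0,0]
  ]
}}

```text
clock: 26.68
eef_pos: [500.3, 47.4, 23.3]
tool_rot: [-1.571, -0.0, -1.548]
force: [0.5, -0.3, -0.4]
width: -0.2
```

>>> {"method": "apply_moves", "body": {
  "targets": [
    [0,0,0.03,0,0,0],
    [0,0,0,0,0,0]
  ]
}}

```text
clock: 26.92
eef_pos: [501.5, 47.4, 23.3]
tool_rot: [-1.571, 0.0, -1.548]
force: [0.1, -0.3, 0.1]
width: -0.2
```

>>> {"method": "apply_moves", "body": {
  "targets": [
    [0,0,0.03,0,0,0],
    [0,0,0,0,0,0]
  ]
}}

```text
clock: 27.18
eef_pos: [502.8, 47.4, 23.3]
tool_rot: [-1.571, 0.0, -1.548]
force: [-0.3, -0.3, -0.4]
width: 0.0
```

>>> {"method": "apply_moves", "body": {
  "targets": [
    [0,0,0.03,0,0,0],
    [0,0,0,0,0,0]
  ]
}}

```text
clock: 27.42
eef_pos: [503.8, 47.3, 23.3]
tool_rot: [-1.571, -0.0, -1.548]
force: [0.3, -0.0, 0.6]
width: 0.0
```

>>> {"method": "apply_moves", "body": {
  "targets": [
    [0,0,0.02,0,0,0],
    [0,0,0,0,0,0]
  ]
}}

```text
clock: 27.68
eef_pos: [504.0, 47.3, 23.2]
tool_rot: [-1.572, -0.0, -1.548]
force: [-1.8, -0.9, 1.2]
width: -0.3
```

Firm at x=504.0, against a predicted 503.9, so the stick's side is seated. I give one slight extra push, then retreat and make a final check.

>>> {"method": "apply_moves", "body": {
  "targets": [
    [0,0,0.04,0,0,0],
    [0,0,0,0,0,0]
  ]
}}

```text
clock: 27.92
eef_pos: [504.4, 47.5, 23.1]
tool_rot: [-1.574, -0.001, -1.548]
force: [-5.8, 0.5, 3.6]
width: -0.0
```

>>> {"method": "apply_moves", "body": {
  "targets": [
    [0,0,-0.1,0,0,0],
    [0,0,-0.2,0,0,0],
    [0,0,-0.5,0,0,0],
    [0,-0.8,0,0,0,0],
    [0,-0.8,0,0,0,0],
    [0,-0.8,0,0,0,0],
    [0,-0.8,0,0,0,0],
    [0.9,0,0,0,0,0],
    [0.9,0,0,0,0,0],
    [0.9,0,0,0,0,0],
    [0.9,0,0,0,0,0],
    [0.9,0,0,0,0,0]
  ]
}}

```text
clock: 29.42
eef_pos: [478.5, -134.5, 151.4]
tool_rot: [-1.57, -0.0, -1.548]
force: [0.3, 0.0, 0.1]
width: 0.2
```

>>> {"method": "apply_moves", "body": {
  "targets": [
    [0.9,0,0,0,0,0],
    [0.9,0,0,0,0,0],
    [0.9,0,0,0,0,0],
    [0.9,0,0,0,0,0],
    [0,0,0,0,0,0]
  ]
}}

```text
clock: 30.05
eef_pos: [480.9, -281.0, 150.9]
tool_rot: [-1.57, -0.002, -1.554]
force: [0.2, 1.1, 0.2]
width: -0.1
```

```bash
python3 - <<'E'
from h import *
np.set_printoptions(precision=1,suppress=True)
t=get_image("top");s=get_image("side")
r=stick(t,(214,180,345,218));print(r)
for p in cv2.boxPoints(r):print(onz("top",*p,34))
A=cv2.resize(t[165:210,190:290,::-1],(800,360),interpolation=cv2.INTER_CUBIC);B=cv2.resize(s[195:255,190:270,::-1],(320,240),interpolation=cv2.INTER_CUBIC)
B=cv2.copyMakeBorder(B,0,0,0,480,0)
cv2.imwrite("pics/c8.png",np.vstack([A,B]))
E
```

```text
((248.0, 190.99998474121094), (55.99999237060547, 9.999998092651367), -0.0)
[515.5 183.7  34. ]
[546.1 184.8  34. ]
[548.2  18.3  34. ]
[517.6  18.   34. ]
```

View pics/c8.png

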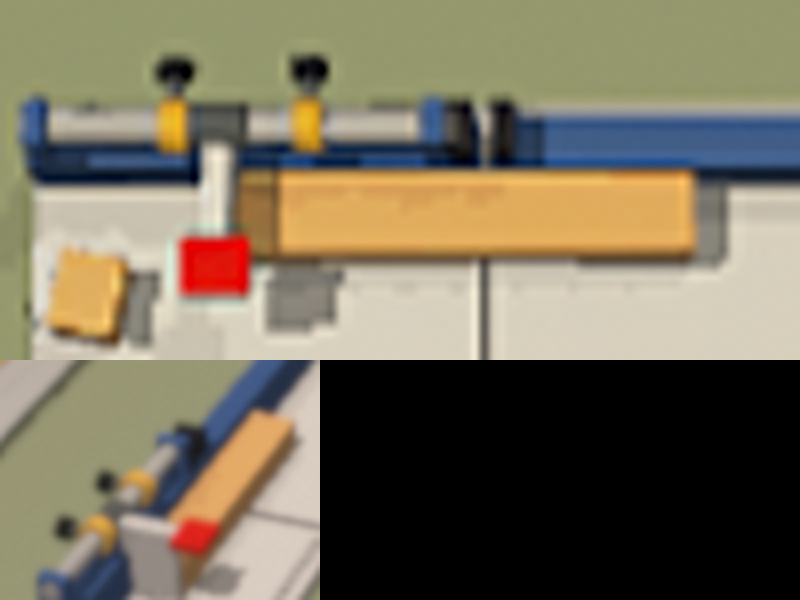

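The stick's end is on the blade (235,210), the sleeve is against the collar (190,125), the flag is level and the side is flat on the fence. I hand it in.

```bash
python3 -c "
from cell import *
print(finish_job())"
```

```text
the job is handed in; nothing more can be done
None
```

The stick is set up for its cut and the job is handed in, with the clock at about 30 s. I got no verdict back.

- **Flag:** I pushed it down by its tab until it was firm, at about 8 N with the finger at z≈66 mm (67 expected).
- **Stick:** I pressed its side to the fence, then slid it along until the flag butted on the collar. I held it there for over a second, at 8.8–9.9 N on the force readings.
- **Last checks:** The final pictures show the flag down, the sleeve against the collar and the stick's end on the blade. The arm was well clear. The last crops covered only the area round the plate; nothing in view there had been disturbed, and I did not measure the other bystanders again.
- **Disagreement:** After the push, the top view put the stick's side yaw at about 0.012 rad against the fence's 0.02. That hinted at a gap of about 1 mm at the tail. I gave a 6 N push near the tail, which went firm at x = 504.0 mm where 503.9 was predicted for a seated stick, so I take it as flat within the picture's accuracy (about 1 mm).

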